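# Turn the altar's tile mat face up onto the middle step

## Task

The tile mat for the tea offering lies face down on the altar stand's lowest step, its near edge sticking out over the front. Get under that edge and tip the mat up against the riser behind it until it turns over onto the middle step, then slide it back so that it lies flat, glazed flower side up and entirely on the middle step. Leave everything else on the stand and the shelf as it is, and let go of the mat.

Things in the scene. Friction and masses are not known exactly. Their poses are not given: they have to be found in the camera images.
- stand: Fixed stepped altar stand of grey laminate, 680 mm wide (its y), three level steps rising away from the robot (its +x). Origin: at shelf level, mid width, straight below the riser between lowest and middle step. In its frame: lowest step x -115 to 0 mm, top at z 85; middle step x 0 to 185, top at z 110; top step x 185 to 245, top at z 135. It shifts and turns from case to case.
- riser_foot (a point): Mid width on the stand, where the lowest step (z 85 mm above the shelf) meets the upright 25 mm riser. The lowest step is a 20 mm board; the support below it is set back 30 mm from the board's front edge, and the space in front of it is open down to the shelf.
- step_edge (a point): Mid width on the stand, the front top edge of the middle step, 110 mm above the shelf, at the head of the riser. The step runs 185 mm back from here to the next 25 mm riser. Two red candle lamps, 82 mm high, are fixed on the top step beyond, 270 mm either side of mid width.
- tile: Tile mat: plain slab 150 mm long (its x), 120 wide (its y), 16 thick, 0.25 to 0.4 kg: glazed flower tile in a wooden frame on one face, cork on the other. Origin: middle of the glazed face; its z axis points to the cork back. It starts cork up (z up) on the lowest step, x axis within 5 degrees of the stand's, far edge 8 to 25 mm short of the riser, near edge 40 to 60 mm out over the step's front.
- tile_back_left (a point): Corner of the tile mat at +75 mm along its x, +60 mm along its y, half-way through its thickness; at the start one of the two corners next to the riser. Once the mat has turned over, these two corners are at its near edge; right after tipping, that edge usually still sticks out some 10 to 30 mm over the middle step's front, z axis down, origin 126 mm above the shelf.
- tile_back_right (a point): The corner at +75 mm along the mat's x, -60 mm along its y, half-way through its thickness.
- teacup: Blue ceramic teacup, 76 mm across, 62 mm high, standing near one end of the middle step; origin under its centre. Leave alone.
- incense_holder: Stainless steel incense stick holder with three sticks, foot 84 mm across, 170 mm high with the sticks, near the other end of the middle step; origin under its centre. Leave alone.
- bell: Red plastic bell with a white press button, 86 mm across, 54 mm high, on the lowest step to the left; origin under its centre. Leave alone.
- fan_on_base: Folded wooden fan, 150 mm long, lying along the stand's width on a dark wooden base of 110 by 60 mm, 61 mm high in all, on the lowest step to the right; origin under its centre. Leave alone.
- fruit_plate: White plate with four mandarins, 170 mm across, 115 mm high, on the shelf to the left, in front of the stand; origin under its centre. Leave alone.
- joss_box: Flat red box, 55 by 200 by 40 mm, on the shelf to the right, in front of the stand; origin under its centre. Leave alone.

How it is judged:
By the outcome, as a careful person would: the job done as asked, in the order asked, and still so for the second after the job is handed in, with the robot touching nothing.
It also fails if it takes over 51 s, if anything falls off the work surface, if the arm or the gripper's body presses on something with over 40 N, if the wrist force passes 120 N, or if a joint passes its speed limit or range.

## Robot

A 7-joint arm with a two-finger parallel gripper is mounted at the origin on the work surface. World frame = base frame: x ahead of the robot, y to its left, z up, the work surface at z = 0. Lengths are in mm, angles in rad, forces in N, time in s.
With the tool pointing down it reaches from about 400 to 875 mm from the base axis. Payload 4.4 kg.
Tool frame: the origin (TCP) lies midway between the tips of the shut fingers; the grasp point (between the pads) lies 19 mm behind it; z points along the fingers, y is the line along which they close (so a half turn about z gives the same grasp; the last joint's range is limited). The gripper opens to 85 mm and grips with 20 to 120 N. Pads are 22 mm wide; open, the fingers measure 114 mm over their backs; the gripper's body (76 mm by 85 mm) begins 54 mm behind the grasp point. The pads swing forward as they close: fully open they stand 13 mm farther back than shut.
Start: joints at [1.267, 0.628, 0.038, 1.517, -0.027, 0.996, -0.02], TCP at [153.146, -631.716, 191.713] pointing down, gripper open.
Joint ranges: [-3.06, 3.06], [-0.37, 2.12], [-1.25, 1.32], [0.18, 2.47], [-1.1, 4.24], [0.23, 1.98], [-2.94, 2.94]. Speed limits (rad/s): [2.57, 2.57, 3.14, 3.14, 3.14, 3.14, 3.14].

## Interface

Orientations are given as [roll, pitch, yaw] about the fixed x, y, z axes, in that order (R = Rz(yaw) Ry(pitch) Rx(roll)).
In Python, from cell import telemetry, eyes, ctrl, finder gives the robot as it stands.
- The arm moves only by the tool move_arm, never from a script. Its argument "steps" is a list of rows, each a list of 7 numbers: the turn, a rotation vector about the world's x, y, z in degrees, then the shift along the world's x, y, z in m, then the finger opening in m, from 0 to 0.0854. A call has 1 to 5 rows; each row shifts and turns the commanded pose from where the row before left it; what a row does not reach is not made up. A row lasts 1/10 s, in which the tool goes at most 50 mm and 8.59 degrees, less where a joint would pass 70% of its speed; a pose out of reach is approached as far as the arm can. A call with a gripper value outside its range is refused whole. The fingers move at their own pace and stop on an object; the grip force is fixed at half the most. Time passes only in rows, so rows that do not move let the fingers close. It gives the time, the measured TCP pose, the force, the opening and the grip force at its end, in the units of the state.
- telemetry.read_state(): the state, without advancing time (a new reading comes with each control period).
- eyes.get_image(name): name is "scene" or "top" or "wrist"; returns (picture, depth): 480x640x3 uint8, blue, green, red; 480x640 float32, mm along the optical axis (not along the pixel's ray), 0 where there is no reading.
- eyes.calibration(name): a dict with "fx", "fy", "cx", "cy" (pixels), "distortion" ([k1, k2, p1, p2, k3] as OpenCV has them; the pictures are not rectified), "position" and "attitude" of the camera in the world. Camera axes: x right, y down, z forward; pixel columns grow to the right and rows downward; lengths in mm; the calibration is good to about 2 mm. A picture is of the moment at which its call begins: read the wrist's pose just before it. calibration takes no time and is no camera call; for the wrist camera it gives the pose at the moment of the call.
- ctrl.finish_job(): hands the job in; it is judged then, once.
Trained networks look in the newest picture that a camera, given by its name, has taken for a name from the list of things; names that differ only in an ending like _2 or _b are one class to them, and where a whole thing is asked for, a point or a joint stands for the part that bears it (a point fixed in the world has none). Each returns a list of dicts, best first, with "confidence" (0 to 1); they miss things now and then, are a little off and sometimes report something else, mostly with a low value. They report only what shows in the picture. A call takes as long as a camera call.
- finder.boxes_of(camera, name): "location" ([x, y, z] in mm, in the coordinates of the camera as it stood for that picture, good to about 4 mm: the middle of the surface that is visible of it).
- finder.cut_out(camera, name): "mask" (480x640 bool, what is visible of it).
- finder.pinpoint(camera, name): "location" ([x, y, z] in mm, in the coordinates of the camera as it stood for that picture, good to about 4 mm: a listed point, or the origin of a listed thing).
The state is a dict: "clock": time; "qpos": joint angles; "qd": joint speeds; "tau": joint torques, N m; "eef_pos": TCP position; "tool_rot": TCP orientation; "force": force on the tool from outside, world axes, zero at the start; "torque": the same for the moment, N m; "width": finger opening in mm; "gripper_force": force on a finger pad.
Only numpy, scipy, OpenCV 4.12 (cv2) and the standard library are available. Lean on these libraries where they do the work, as an engineer would, in place of code of your own. Each camera call takes 0.05 s, during which the arm holds its last target. There are 200 camera calls.

## Working session

There is one attempt and no reset: what is moved stays moved. The work goes in short steps, Python scripts to look and compute and a tool call to move; the robot and the scene stay as the last step left them, time stands still between calls to the robot, and variables do not carry over. Pictures are saved under pics/ and viewed, at most 10 in all, crops included, and the job is handed in when it is done.

Besides the shell and the picture viewer there is one more tool, called after "Call:" as a command line: name --pt "numbers of a row" for each row, then --argument value for the rest. move_arm: Moves the arm, as the interface text tells. Its arguments: {"type":"object","properties":{"steps":{"type":"array"}},"required":["steps"]}

```bash
mkdir -p pics; ls; cat > h.py <<'E'
import numpy as np, cv2
from scipy.spatial.transform import Rotation as R
from cell import telemetry, eyes, ctrl, finder
def cam(n):
    c=eyes.calibration(n); a=np.array(c["attitude"],float)
    M=a if a.shape==(3,3) else R.from_euler('xyz',a).as_matrix()
    return c,M,np.array(c["position"],float)
def w(n,p):
    c,M,t=cam(n); return M@np.array(p)+t
def pt(n,name,f=None):
    r=(f or finder.pinpoint)(n,name)
    return [(np.round(w(n,d["location"]),0).tolist(),round(d["confidence"],2)) for d in r[:2]]
def cloud(n,mask,dep):
    c,M,t=cam(n); v,u=np.nonzero(mask&(dep>0)); z=dep[v,u]
    K=np.array([[c["fx"],0,c["cx"]],[0,c["fy"],c["cy"]],[0,0,1]])
    q=cv2.undistortPoints(np.stack([u,v],1).astype(float)[:,None],K,np.array(c["distortion"],float))[:,0]
    return (np.c_[q*z[:,None],z])@M.T+t
E
python3 - <<'E'
from h import *
print(eyes.calibration("top"))
for n in ("scene","top"):
    p,d=eyes.get_image(n); cv2.imwrite(f"pics/{n}0.png",p)
    for k in ["stand","riser_foot","step_edge","tile","tile_back_left","tile_back_right"]: print(n,k,pt(n,k))
for k in ["teacup","incense_holder","bell","fan_on_base","fruit_plate","joss_box"]: print(k,pt("top",k))
m=finder.cut_out("top","tile")
P=cloud("top",m[0]["mask"],d); P=P[abs(P[:,2]-np.median(P[:,2]))<8]
r=cv2.minAreaRect(P[:,:2].astype(np.float32)); print(r,cv2.boxPoints(r),np.median(P[:,2]))
s=telemetry.read_state();print(s)
E
```

```text
pics
{'fx': 443.77405403439957, 'fy': 443.77405403439957, 'cx': 319.5673436136435, 'cy': 230.76960246881336, 'distortion': array([-0.09379689,  0.        ,  0.        ,  0.        ,  0.        ]), 'position': array([ 385.62306794,   23.44138342, 1414.25285172]), 'attitude': array([-3.00889873,  0.00415426, -1.59978459])}
scene stand [([616.0, -5.0, 1.0], 0.88)]
scene riser_foot [([618.0, -7.0, 84.0], 0.9), ([602.0, 123.0, 90.0], 0.55)]
scene step_edge [([621.0, -3.0, 107.0], 0.66)]
scene tile [([526.0, 61.0, 86.0], 0.95), ([619.0, -4.0, 110.0], 0.75)]
scene tile_back_left [([603.0, 124.0, 93.0], 0.94)]
scene tile_back_right [([609.0, 10.0, 98.0], 0.59)]
top stand [([625.0, -10.0, -1.0], 0.76)]
top riser_foot [([621.0, -2.0, 89.0], 0.8)]
top step_edge [([627.0, -8.0, 114.0], 0.84)]
top tile [([531.0, 60.0, 86.0], 0.75)]
top tile_back_left [([604.0, 129.0, 94.0], 0.58)]
top tile_back_right [([608.0, 4.0, 94.0], 0.88), ([663.0, 232.0, 114.0], 0.62)]
teacup [([662.0, 236.0, 110.0], 0.58)]
incense_holder [([689.0, -242.0, 110.0], 0.93)]
bell [([543.0, 265.0, 84.0], 0.79), ([377.0, 550.0, 
[... 355 characters left out ...]
.09909985109562
{'clock': 1.05, 'qpos': array([ 1.26719822,  0.62839069,  0.0384921 ,  1.51741271, -0.02699222,
        0.99629621, -0.01999773]), 'qd': array([-0.00017862,  0.00061984,  0.00078924,  0.00089591, -0.00165626,
        0.00130798,  0.00161987]), 'tau': array([-2.63279668e-05, -5.63286853e+01,  1.22571129e+00, -1.93787187e+01,
        1.08662967e-02,  1.76328886e-03, -1.79765033e-05]), 'eef_pos': array([ 153.14806271, -631.71013865,  191.71524057]), 'tool_rot': array([ 3.14158226e+00, -3.48854840e-05,  2.37785695e-01]), 'force': array([0.09890646, 0.27809398, 0.89599881]), 'torque': array([-0.06380245,  0.05364604, -0.03578223]), 'gripper_force': 0.0, 'width': 85.18195524938669}
```

View pics/scene0.png

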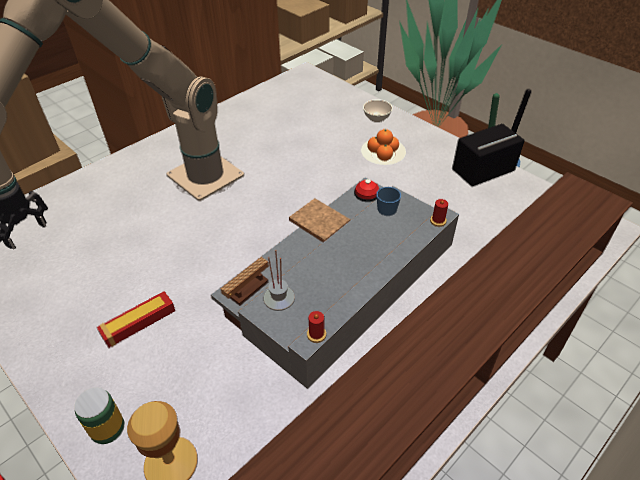

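View pics/top0.png

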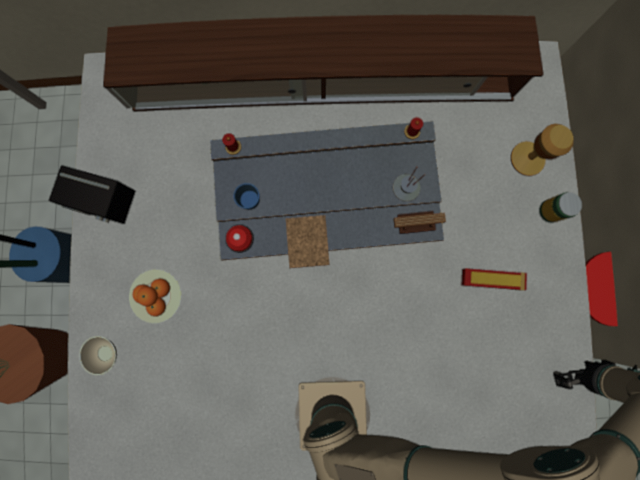

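```bash
python3 - <<'E'
from h import *
p,d=eyes.get_image("top")
P=cloud("top",np.ones((480,640),bool),d)
# riser edge: fit front edge of mid step
for lo,hi in((80,90),(106,114),(131,139)):
    for y0 in (-300,-200,-100,-50,0,50,100,200,300):
        q=P[(abs(P[:,1]-y0)<8)&(P[:,2]>lo)&(P[:,2]<hi)&(P[:,0]>420)&(P[:,0]<900)]
        if len(q)>5: print(lo,y0,np.percentile(q[:,0],[1,99]).round(0),q[:,2].mean().round(1))
E
```

```text
80 -300 [522. 640.] 85.0
80 -200 [516. 633.] 85.3
80 -100 [510. 626.] 85.2
80 -50 [509. 622.] 84.8
80 0 [507. 621.] 84.8
80 50 [482. 618.] 86.0
80 100 [474. 615.] 84.1
80 200 [494. 608.] 85.1
80 300 [486. 602.] 85.2
106 -300 [596. 822.] 109.8
106 -200 [633. 816.] 110.1
106 -100 [626. 808.] 110.0
106 -50 [626. 805.] 110.1
106 0 [621. 802.] 110.0
106 50 [465. 798.] 109.9
106 100 [554. 798.] 110.0
106 200 [609. 792.] 110.3
106 300 [528. 786.] 110.2
131 -300 [570. 882.] 134.6
131 -200 [573. 876.] 135.0
131 -100 [808. 869.] 134.7
131 -50 [806. 865.] 135.0
131 0 [802. 863.] 135.1
131 50 [800. 861.] 134.9
131 100 [797. 857.] 135.0
131 200 [790. 849.] 134.8
131 300 [785. 831.] 134.7
```

Scene picture: the mat lies around (320,219) cork up; top picture: it spans about (287–329, 215–268), and the far edge is parallel to the riser. The stand is turned about 3.6° and the riser at the mat is at x≈617. Next I'll move to a staging place in front and learn the kinematics on the way.

Call:
move_arm --pt "0 0 4.1 0.0165 0.0355 0.004 0.0854" --pt "0 0 4.1 0.0165 0.0355 0.004 0.0854" --pt "0 0 4.1 0.0165 0.0355 0.004 0.0854" --pt "0 0 4.1 0.0165 0.0355 0.004 0.0854" --pt "0 0 4.1 0.0165 0.0355 0.004 0.0854"

```text
clock: 1.6
eef_pos: [236.2, -452.8, 212.0]
tool_rot: [3.141, 0.0, 0.598]
force: [-0.1, -0.8, 0.4]
width: 85.4
gripper_force: 0.0
```

```bash
cat > rec.py <<'E'
from h import *
import json
s=telemetry.read_state()
json.dump({k:np.array(s[k]).tolist() for k in("clock","qpos","eef_pos","tool_rot","force")},open("st.jsonl","a")); open("st.jsonl","a").write("\n")
print(s["clock"],np.round(s["qpos"],3),np.round(s["eef_pos"],1),np.round(s["tool_rot"],3),np.round(s["force"],1))
E
python3 rec.py
```

```text
1.6 [ 1.087  0.405 -0.072  1.874  0.037  0.863  0.024] [ 236.2 -452.8  212. ] [3.141 0.    0.598] [-0.1 -0.8  0.4]
```

Call:
move_arm --pt "0 0 4.1 0.0165 0.0355 0.004 0.0854" --pt "0 0 4.1 0.0165 0.0355 0.004 0.0854" --pt "0 0 4.1 0.0165 0.0355 0.004 0.0854" --pt "0 0 4.1 0.0165 0.0355 0.004 0.0854" --pt "0 0 4.1 0.0165 0.0355 0.004 0.0854"

```text
clock: 2.1
eef_pos: [318.7, -275.4, 232.2]
tool_rot: [3.141, 0.0, 0.956]
force: [1.6, -0.2, 0.3]
width: 85.3
gripper_force: 0.0
```

```bash
python3 rec.py
```

```text
2.1 [ 0.826  0.253 -0.224  2.055  0.075  0.84  -0.056] [ 318.7 -275.4  232.2] [3.141 0.    0.956] [ 1.6 -0.2  0.3]
```

Call:
move_arm --pt "0 6 4 0.0165 0.0355 0.004 0.0854" --pt "0 6 4 0.0165 0.0355 0.004 0.0854" --pt "0 6 4 0.0165 0.0355 0.004 0.0854" --pt "6 0 4 0.0165 0.0355 0.004 0.0854" --pt "6 0 4 0.0165 0.0355 0.004 0.0854"

```text
clock: 2.6
eef_pos: [402.2, -96.0, 252.0]
tool_rot: [-2.801, -0.052, 1.337]
force: [-0.8, -1.3, -0.6]
width: 85.5
gripper_force: 0.0
```

```bash
python3 rec.py
```

```text
2.6 [ 0.488  0.455 -0.396  1.76   0.08   1.292 -0.16 ] [402.2 -96.  252. ] [-2.801 -0.052  1.337] [-0.8 -1.3 -0.6]
```

```bash
cat > fk.py <<'E'
import numpy as np, json, itertools
from scipy.optimize import least_squares
from scipy.spatial.transform import Rotation as R
def tf(r,t):
    T=np.eye(4);T[:3,:3]=r;T[:3,3]=t;return T
def rz(a):return R.from_euler('z',a).as_matrix()
def ry(a):return R.from_euler('y',a).as_matrix()
def fk(q,p,s):
    h,L1,L2,L3,e1,e2,w,o1,o7=p
    T=tf(rz(s[0]*q[0]+o1),[0,0,h])@tf(ry(q[1]),[0,0,0])@tf(np.eye(3),[0,0,L1])@tf(rz(s[1]*q[2]),[e1,0,0])@tf(ry(q[3]),[0,0,0])@tf(np.eye(3),[e2,0,L2])@tf(rz(s[2]*q[4]),[0,0,0])@tf(ry(q[5]),[0,0,0])@tf(rz(s[3]*q[6]+o7),[w,0,L3])
    return T
E
cat > fit.py <<'E'
from fk import *
D=[json.loads(l) for l in open("st.jsonl") if l.strip()]
D.append(dict(qpos=[1.26719822,0.62839069,0.0384921,1.51741271,-0.02699222,0.99629621,-0.01999773],eef_pos=[153.148,-631.71,191.715],tool_rot=[3.14158226,-3.5e-5,.237785695]))
best=[]
for s in itertools.product([1,-1],repeat=4):
  for o7 in (0,1.57,-1.57,3.14):
    def f(p):
        r=[]
        for d in D:
            T=fk(d["qpos"],p,s)
            r+=list(T[:3,3]-d["eef_pos"]); r+=list(300*(R.from_matrix(T[:3,:3]).inv()*R.from_euler('xyz',d["tool_rot"])).as_rotvec())
        return r
    o=least_squares(f,[340,450,450,270,0,0,0,0,o7]); best.append((o.cost,s,o.x.round(3).tolist()))
best.sort(key=lambda b:b[0])
for b in best[:5]: print(b)
json.dump(best[0],open("model.json","w"))
E
python3 fit.py
```

```text
(np.float64(34.98957316786316), (-1, -1, -1, -1), [272.399, 578.513, 351.7, 391.032, -6.248, -32.958, -1.157, -0.049, 1.522])
(np.float64(34.98957316798451), (-1, -1, -1, -1), [272.399, 578.513, 351.7, 391.032, -6.248, -32.958, -1.157, -0.049, 1.522])
(np.float64(34.98957316799262), (-1, -1, -1, -1), [272.399, 578.513, 351.7, 391.032, -6.248, -32.958, -1.157, -0.049, 1.522])
(np.float64(34.98957316820546), (-1, -1, -1, -1), [272.399, 578.513, 351.7, 391.032, -6.248, -32.958, -1.157, -0.049, 1.522])
(np.float64(3130.2202488390913), (-1, -1, 1, -1), [-174.014, 678.4, 158.747, 324.636, -43.762, -232.625, -19.182, -0.052, 1.479])
```

```bash
python3 - <<'E'
s=open('fk.py').read()
i=s.index("def fk"); s=s[:i]+'''def fk(q,p,s=None,full=False):
    h,L1,L2,L3,e1,e2,w,d1,d2,d3,o7=p; I=np.eye(3)
    A=tf(rz(-q[0]),[0,0,h])@tf(ry(q[1]),[0,0,0])
    E=A@tf(I,[0,d1,L1])@tf(rz(-q[2]),[e1,0,0])@tf(ry(q[3]),[0,0,0])
    W=E@tf(I,[e2,d2,L2])@tf(rz(-q[4]),[0,0,0])@tf(ry(q[5]),[0,0,0])
    T=W@tf(rz(-q[6]+o7),[w,d3,L3]); 
    return (T,A,E,W) if full else T
'''
open('fk.py','w').write(s)
open('fit.py','w').write('''from fk import *
D=[json.loads(l) for l in open("st.jsonl") if l.strip()]
D.append(dict(qpos=[1.26719822,0.62839069,0.0384921,1.51741271,-0.02699222,0.99629621,-0.01999773],eef_pos=[153.148,-631.71,191.715],tool_rot=[3.14158226,-3.5e-5,.237785695]))
p0=np.array([320,450,400,320,0,0,0,0,0,0,1.5708])
def f(p):
    r=[]
    for d in D:
        T=fk(d["qpos"],p)
        r+=list(T[:3,3]-d["eef_pos"]); r+=list(300*(R.from_matrix(T[:3,:3]).inv()*R.from_euler('xyz',d["tool_rot"])).as_rotvec())
    return r+list((p-p0)*REG)
REG=np.array([.002]*4+[.02]*6+[5])
o=least_squares(f,p0); print(o.cost,o.x.round(2).tolist()); print(np.round(f(o.x),1)[:6*len(D)].reshape(-1,6))
json.dump(o.x.tolist(),open("model.json","w"))
''')
E
python3 fit.py
```

```text
0.10178304510633629 [334.36, 560.6, 381.51, 390.7, -1.3, -0.91, -0.29, -10.4, -13.1, -4.59, 1.57]
[[-0.  -0.   0.  -0.  -0.  -0. ]
 [ 0.1  0.  -0.  -0.  -0.  -0. ]
 [-0.  -0.   0.   0.  -0.  -0. ]
 [-0.  -0.  -0.   0.   0.   0. ]]
```

```bash
cat > ik.py <<'E'
from fk import *
p=json.load(open("model.json"))
lo=np.array([-3.06,-.37,-1.25,.18,-1.1,.23,-2.94])+.05; hi=np.array([3.06,2.12,1.32,2.47,4.24,1.98,2.94])-.05
def rot(phi,psi,tw):
    # tool z forward at yaw psi, phi below horizontal; tw=0: closing axis horizontal
    z=np.array([np.cos(phi)*np.cos(psi),np.cos(phi)*np.sin(psi),-np.sin(phi)])
    y=np.array([-np.sin(psi),np.cos(psi),0]); x=np.cross(y,z)
    return np.c_[x,y,z]@rz(tw)
def ik(pos,M,q0,reg=0.5):
    f=lambda q:(lambda T:np.r_[T[:3,3]-pos,300*(R.from_matrix(T[:3,:3].T@M)).as_rotvec(),reg*(q-q0)])(fk(q,p))
    o=least_squares(f,np.clip(q0,lo+1e-3,hi-1e-3),bounds=(lo,hi),max_nfev=80); r=np.array(f(o.x))[:6]; return o.x,np.abs(r).max()
E
python3 - <<'E'
from ik import *
rng=np.random.default_rng(0)
cur=np.array([0.488,.455,-.396,1.76,.08,1.292,-.16])
for psi in (0,30,-30,60,-60):
  for phi in (30,45,55,65):
    out=[]
    for tw in (0,np.pi/2,np.pi):
      for k in range(8):
        q0=cur if k==0 else rng.uniform(lo,hi)
        q,e=ik(np.array([475,60,65.]),rot(np.radians(phi),np.radians(psi),tw),q0,.02)
        if e<2: out.append((np.abs(q-cur).max().round(2),round(tw,1),q.round(2).tolist(), fk(q,p,full=True)[3][:3,3].round(0).tolist()))
    out.sort(key=lambda a:a[0])
    print(psi,phi,len(out),out[:2])
E
```

```text
0 30 0 []
0 45 0 []
0 55 0 []
0 65 0 []
30 30 0 []
30 45 0 []
30 55 0 []
30 65 0 []
-30 30 0 []
-30 45 0 []
-30 55 0 []
-30 65 17 [(np.float64(1.53), 0, [0.26, 0.92, -1.2, 2.42, 1.61, 1.23, -1.04], [329.0, 140.0, 418.0]), (np.float64(1.53), 0, [0.26, 0.92, -1.2, 2.42, 1.61, 1.23, -1.04], [329.0, 140.0, 418.0])]
60 30 0 []
60 45 5 [(np.float64(1.83), 0, [1.14, 1.2, -1.2, 2.39, 1.91, 0.28, 1.15], [333.0, -179.0, 340.0]), (np.float64(1.83), 0, [1.14, 1.2, -1.2, 2.39, 1.91, 0.28, 1.15], [333.0, -179.0, 340.0])]
60 55 5 [(np.float64(1.61), 0, [1.01, 1.05, -1.2, 2.37, 1.69, 0.37, 1.19], [359.0, -133.0, 384.0]), (np.float64(1.61), 1.6, [1.01, 1.05, -1.2, 2.37, 1.69, 0.37, -0.38], [359.0, -133.0, 384.0])]
60 65 11 [(np.float64(1.29), 1.6, [0.78, 0.83, -0.99, 2.32, 1.37, 0.28, -0.23], [388.0, -82.0, 419.0]), (np.float64(1.31), 1.6, [0.8, 0.85, -1.03, 2.32, 1.39, 0.31, -0.25], [388.0, -82.0, 419.0])]
-60 30 16 [(np.float64(1.48), 0, [-0.8, 1.0, -0.17, 2.17, 1.24, 1.17, -1.64], [302.0, 350.0, 261.0]), (np.float64(1.51), 0, [-0.7, 1.01, -0.3, 2.16, 1.26, 1.29, -1.67], [302.0, 350.0, 261.0])]
-60 45 19 [(np.float64(1.31), 0, [-0.71, 0.81, -0.11, 2.23, 1.25, 0.89, -1.47], [333.0, 297.0, 341.0]), (np.float64(1.32), 0, [-0.66, 0.82, -0.18, 2.22, 1.26, 0.94, -1.48], [333.0, 297.0, 341.0])]
-60 55 21 [(np.float64(1.13), 0, [-0.64, 0.71, -0.03, 2.24, 1.19, 0.68, -1.28], [359.0, 253.0, 384.0]), (np.float64(1.15), 0, [-0.58, 0.72, -0.13, 2.24, 1.22, 0.74, -1.31], [359.0, 252.0, 385.0])]
-60 65 19 [(np.float64(1.02), 0, [-0.53, 0.64, -0.01, 2.23, 1.04, 0.52, -0.99], [388.0, 203.0, 418.0]), (np.float64(1.12), 0, [-0.26, 0.67, -0.41, 2.22, 1.2, 0.74, -1.15], [388.0, 202.0, 418.0])]
```

```bash
cat > plan.py <<'E'
from ik import *
cur=np.array(json.loads(open("st.jsonl").read().strip().split("\n")[-1])["qpos"])
def tcp(th,along=128,c=18,y=42):
    O=np.array([617-16*np.sin(th),85]); a=np.array([-np.cos(th),np.sin(th)]); n=np.array([-np.sin(th),-np.cos(th)])
    r=O+along*a+c*n; return np.array([r[0],y,r[1]])
wp=[np.array([410,42,62.])]+[tcp(np.radians(t)) for t in (0,15,30,45,60,75,90)]+[np.array([650,42,205.]),np.array([690,42,180.])]
if __name__=="__main__":
  for psi in (-30,-40,-50,-60):
    for phi in (40,50,60):
      for tw in (0,np.pi/4,np.pi/2,-np.pi/4):
        M=rot(np.radians(phi),np.radians(psi),tw); q=cur; es=[];Q=[]
        for i,w in enumerate(wp):
            b=None
            for q0 in ([q,np.array([-.6,.8,-.1,2.2,1.2,.8,-.3])] if i==0 else [q]):
                qq,e=ik(w,M,q0,.3 if i else .05)
                if b is None or e<b[1]: b=(qq,e)
            q,e=b; es.append(e);Q.append(q)
        print(psi,phi,round(tw,2),np.round(es,0),Q[0].round(2),Q[1].round(2),Q[-1].round(2))
E
python3 plan.py
```

```text
-30 40 0 [61. 34. 35. 31. 23. 12.  1.  0.  0.  0.] [-0.28  1.28 -1.16  2.42  1.42  1.93 -1.7 ] [-0.08  1.24 -1.19  2.42  1.65  1.93 -1.45] [ 0.2   0.91 -1.1   2.13  1.85  1.48 -0.85]
-30 40 0.79 [45. 29. 32. 30. 23. 13.  1.  0.  0.  0.] [-0.28  1.28 -1.16  2.42  1.42  1.93 -2.48] [-0.08  1.24 -1.19  2.42  1.65  1.93 -2.24] [ 0.2   0.91 -1.1   2.13  1.85  1.48 -1.64]
-30 40 1.57 [73. 29. 31. 30. 23. 12.  1.  0.  0.  0.] [-1.42  0.99  0.69  2.42  1.33  0.28 -2.89] [-0.    1.19 -1.2   2.42  1.68  1.84 -2.89] [ 0.2   0.91 -1.1   2.13  1.85  1.48 -2.42]
-30 40 -0.79 [45. 29. 32. 30. 23. 13.  1.  0.  0.  0.] [-0.28  1.28 -1.16  2.42  1.42  1.93 -0.91] [-0.08  1.24 -1.19  2.42  1.65  1.93 -0.67] [ 0.2   0.91 -1.1   2.13  1.85  1.48 -0.06]
-30 50 0 [53. 22. 21. 15.  7.  0.  0.  0.  0.  0.] [-0.07  1.07 -1.2   2.42  1.45  1.62 -1.38] [ 0.09  1.07 -1.2   2.42  1.66  1.61 -1.24] [ 0.28  0.83 -1.09  2.02  1.66  1.25 -0.64]
-30 50 0.79 [50. 23. 23. 18.  8.  0.  0.  0.  0.  0.] [-0.07  1.07 -1.2   2.42  1.45  1.62 -2.16] [ 0.09  1.07 -1.2   2.42  1.66  1.61 -2.02] [ 0.28  0.83 -1.09  2.02  1.66  1
[... 6943 characters left out ...]
60 60 0 [0. 0. 0. 0. 0. 0. 0. 0. 0. 0.] [-0.66  0.65 -0.01  2.41  1.3   0.54 -1.41] [-0.53  0.67 -0.04  2.23  1.17  0.6  -1.13] [-0.29  0.67 -0.16  1.65  0.8   0.94 -0.41]
-60 60 0.79 [0. 0. 0. 0. 0. 0. 0. 0. 0. 0.] [-0.94  0.7   0.42  2.41  1.15  0.28 -2.01] [-0.75  0.69  0.28  2.23  0.99  0.41 -1.74] [-0.44  0.67  0.09  1.65  0.64  0.84 -1.07]
-60 60 1.57 [0. 0. 0. 0. 0. 0. 0. 0. 0. 0.] [-0.94  0.7   0.42  2.41  1.15  0.28 -2.79] [-0.75  0.69  0.28  2.23  0.99  0.41 -2.52] [-0.44  0.67  0.09  1.65  0.64  0.84 -1.86]
-60 60 -0.79 [0. 0. 0. 0. 0. 0. 0. 0. 0. 0.] [-0.19  0.75 -0.7   2.39  1.35  0.99 -0.75] [-0.1   0.76 -0.67  2.22  1.32  1.01 -0.5 ] [ 0.03  0.76 -0.71  1.64  1.1   1.21  0.17]
```

```bash
cat > goto.py <<'E'
import sys
from h import *
from ik import rot
# usage: goto x y z phi psi tw
a=list(map(float,sys.argv[1:]))
s=telemetry.read_state(); M=rot(*np.radians(a[3:6]))
rv=(R.from_matrix(M)*R.from_euler('xyz',s["tool_rot"]).inv()).as_rotvec(degrees=True)
print(s["clock"],"rotvec",rv.round(1),np.linalg.norm(rv).round(1),"shift",(np.array(a[:3])-s["eef_pos"]).round(1),"q",s["qpos"].round(2),"F",s["force"].round(1))
E
for t in 0 -45 90; do python3 goto.py 405 60 110 45 -60 $t; done
```

```text
2.6 rotvec [-45.7 -26.2  47.6] 71.0 shift [   2.8  156.  -142. ] q [ 0.49  0.46 -0.4   1.76  0.08  1.29 -0.16] F [-0.8 -1.3 -0.6]
2.6 rotvec [-39.9  -7.3  90.8] 99.5 shift [   2.8  156.  -142. ] q [ 0.49  0.46 -0.4   1.76  0.08  1.29 -0.16] F [-0.8 -1.3 -0.6]
2.6 rotvec [-41.8 -51.5 -43.1] 79.1 shift [   2.8  156.  -142. ] q [ 0.49  0.46 -0.4   1.76  0.08  1.29 -0.16] F [-0.8 -1.3 -0.6]
```

Call:
move_arm --pt "-4.57 -2.62 4.76 0 0.0156 -0.005 0" --pt "-4.57 -2.62 4.76 0 0.0156 -0.005 0" --pt "-4.57 -2.62 4.76 0 0.0156 -0.005 0" --pt "-4.57 -2.62 4.76 0 0.0156 -0.005 0" --pt "-4.57 -2.62 4.76 0 0.0156 -0.005 0"

```text
clock: 3.1
eef_pos: [401.5, -20.1, 227.2]
tool_rot: [-3.053, 0.341, 1.717]
force: [-0.1, 1.2, -0.2]
width: 12.3
gripper_force: 0.0
```

Call:
move_arm --pt "-4.57 -2.62 4.76 0 0.0156 -0.01 0" --pt "-4.57 -2.62 4.76 0 0.0156 -0.01 0" --pt "-4.57 -2.62 4.76 0 0.0156 -0.01 0" --pt "-4.57 -2.62 4.76 0 0.0156 -0.01 0" --pt "-4.57 -2.62 4.76 0 0.0156 -0.01 0"

```text
clock: 3.6
eef_pos: [401.4, 58.7, 176.8]
tool_rot: [3.126, 0.789, 2.082]
force: [0.1, -1.0, -1.4]
width: 0.1
gripper_force: 0.0
```

```bash
python3 rec.py; python3 goto.py 408 60 66 45 -60 0;python3 fit.py
```

```text
3.6 [-0.611  0.563 -0.437  2.308  1.035  1.138 -1.383] [401.4  58.7 176.8] [3.126 0.789 2.082] [ 0.1 -1.  -1.4]
3.6 rotvec [-0.1  0.6  0.1] 0.7 shift [   6.6    1.3 -110.8] q [-0.61  0.56 -0.44  2.31  1.03  1.14 -1.38] F [ 0.1 -1.  -1.4]
0.1135234620433842 [336.22, 559.08, 382.14, 389.5, 0.0, -0.0, -0.0, -11.52, -16.17, -0.36, 1.57]
[[ 0. -0. -0. -0. -0. -0.]
 [ 0. -0. -0. -0. -0. -0.]
 [-0.  0.  0.  0. -0. -0.]
 [-0.  0.  0. -0. -0. -0.]
 [-0. -0. -0.  0.  0.  0.]]
```

Call:
move_arm --pt "0 0 0 0.001 0 -0.022 0" --pt "0 0 0 0.001 0 -0.022 0" --pt "0 0 0 0.001 0 -0.022 0" --pt "0 0 0 0.001 0 -0.022 0" --pt "0 0 0 0.001 0 -0.022 0"

```text
clock: 4.1
eef_pos: [406.0, 57.5, 65.7]
tool_rot: [3.13, 0.786, 2.081]
force: [-0.3, 0.8, -0.7]
width: -0.1
gripper_force: 0.0
```

Call:
move_arm --pt "0 0 0 0.01 0 0 0" --pt "0 0 0 0.01 0 0 0" --pt "0 0 0 0.01 0 0 0" --pt "0 0 0 0 0 0 0"

```text
clock: 4.5
eef_pos: [437.6, 56.7, 67.9]
tool_rot: [3.126, 0.787, 2.075]
force: [-0.7, 0.4, 0.4]
width: -0.0
gripper_force: 0.0
```

```bash
python3 - <<'E'
from h import *
p,d=eyes.get_image("scene"); a=cv2.resize(p[150:330,200:440],None,fx=2,fy=2)
p,d=eyes.get_image("wrist"); cv2.imwrite("pics/c1.png",cv2.resize(np.vstack([a,cv2.resize(p,(480,360))]),None,fx=.8,fy=.8))
E
python3 goto.py 474 60 66 45 -60 0
```

```text
4.6 rotvec [-0.2  0.5  0.4] 0.7 shift [37.9  3.3 -1.5] q [-0.61  0.82 -0.35  2.29  1.27  1.05 -1.61] F [-0.2 -0.5 -0.8]
```

View pics/c1.png

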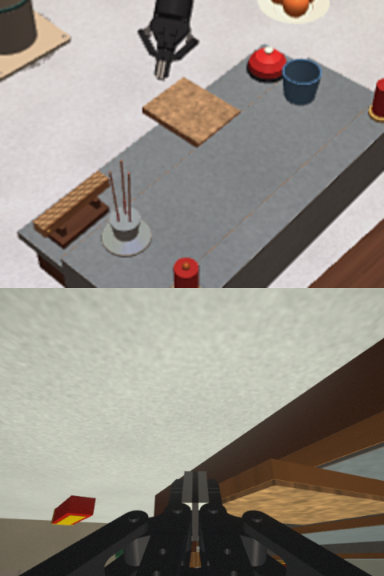

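The scene crop shows the shut fingers just short of the near edge at about (165,75). The wrist view shows the knuckles bulging sideways near the mat's corner. I'll twist the tool 39° so the fingers' flat back meets the edge.

Call:
move_arm --pt "2.75 -4.7 -5.4 -0.001 0 0 0" --pt "2.75 -4.7 -5.4 -0.001 0 0 0" --pt "2.75 -4.7 -5.4 -0.001 0 0 0" --pt "2.75 -4.7 -5.4 -0.001 0 0 0" --pt "2.75 -4.7 -5.4 -0.001 0 0 0"

```text
clock: 5.1
eef_pos: [430.4, 56.9, 67.1]
tool_rot: [2.577, 0.578, 1.24]
force: [0.3, -0.2, -0.1]
width: -0.0
gripper_force: 0.0
```

```bash
python3 rec.py; python3 goto.py 461 55 66 45 -60 39
```

```text
5.1 [-0.661  0.815 -0.288  2.304  1.262  0.996 -2.289] [430.4  56.9  67.1] [2.577 0.578 1.24 ] [ 0.3 -0.2 -0.1]
5.1 rotvec [-0.1  0.2 -0. ] 0.3 shift [30.6 -1.9 -1.1] q [-0.66  0.82 -0.29  2.3   1.26  1.   -2.29] F [ 0.3 -0.2 -0.1]
```

Call:
move_arm --pt "0 0 0 0.008 0 0 0" --pt "0 0 0 0.008 0 0 0" --pt "0 0 0 0.005 0 0 0" --pt "0 0 0 0.004 0 0 0" --pt "0 0 0 0.004 0 0 0"

```text
clock: 5.6
eef_pos: [460.0, 56.6, 66.7]
tool_rot: [2.58, 0.582, 1.245]
force: [-0.7, -0.3, 0.6]
width: -0.1
gripper_force: 0.5
```

```bash
python3 - <<'E'
from h import *
p,d=eyes.get_image("scene"); cv2.imwrite("pics/c2.png",cv2.resize(p[170:290,240:400],None,fx=4,fy=4))
E
python3 rec.py; python3 goto.py 461 55 66 45 -60 39
```

```text
5.65 [-0.621  0.818 -0.271  2.247  1.271  1.001 -2.208] [460.3  56.6  66.7] [2.58  0.582 1.244] [-0.3 -0.3  0.1]
5.65 rotvec [ 0.   0.  -0.2] 0.2 shift [ 0.7 -1.6 -0.7] q [-0.62  0.82 -0.27  2.25  1.27  1.   -2.21] F [-0.3 -0.3  0.1]
```

View pics/c2.png

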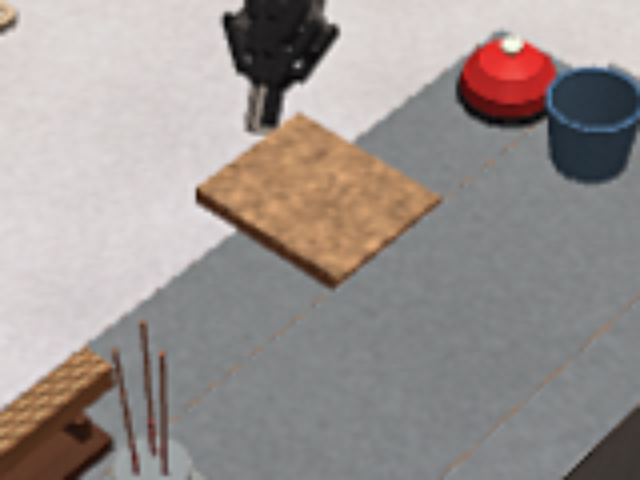

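The fingertips at (262,130) are just short of the edge and a bit towards its left. I'll go further under and towards the middle.

Call:
move_arm --pt "0 0 0 0.004 -0.004 0 0" --pt "0 0 0 0.004 -0.004 0 0" --pt "0 0 0 0.004 -0.003 0 0" --pt "0 0 0 0.002 0 0 0" --pt "0 0 0 0 0 0 0"

```text
clock: 6.15
eef_pos: [468.3, 45.3, 65.4]
tool_rot: [2.589, 0.584, 1.248]
force: [-18.3, 5.8, 7.0]
width: 0.2
gripper_force: 9.3
```

```bash
cat > tl.py <<'E'
from h import *
import sys
def tile():
    p,d=eyes.get_image("top"); m=finder.cut_out("top","tile")
    if not m: print("no tile"); return
    P=cloud("top",m[0]["mask"],d); print("n",len(P),m[0]["confidence"],"x",np.percentile(P[:,0],[2,50,98]).round(),"y",np.percentile(P[:,1],[2,50,98]).round(),"z",np.percentile(P[:,2],[2,50,98]).round())
    q=P[abs(P[:,2]-np.median(P[:,2]))<8][:,:2].astype(np.float32); print(cv2.boxPoints(cv2.minAreaRect(q)).round(0).tolist())
tile()
E
python3 tl.py; python3 rec.py
```

```text
n 1981 0.9 x [469. 540. 612.] y [  0.  57. 117.] z [ 95. 101. 107.]
[[459.0, 111.0], [471.0, -8.0], [620.0, 6.0], [609.0, 125.0]]
6.25 [-0.592  0.817 -0.261  2.246  1.291  0.988 -2.188] [468.3  45.3  65.4] [2.589 0.584 1.249] [-19.2   6.2   6.9]
```

Call:
move_arm --pt "0 0 0 -0.004 0 0.002 0" --pt "0 0 0 0 0 0.004 0" --pt "0 0 0 0 0 0.004 0" --pt "0 0 0 0 0 0.004 0" --pt "0 0 0 0 0 0 0"

```text
clock: 6.75
eef_pos: [470.4, 45.6, 81.5]
tool_rot: [2.578, 0.581, 1.243]
force: [-0.0, -0.3, 0.1]
width: 0.2
gripper_force: 0.0
```

```bash
python3 tl.py; python3 rec.py
```

```text
n 1953 0.57 x [470. 540. 612.] y [  1.  57. 117.] z [ 96. 101. 107.]
[[461.0, 113.0], [470.0, -7.0], [619.0, 6.0], [609.0, 125.0]]
6.85 [-0.592  0.785 -0.264  2.247  1.272  0.999 -2.161] [470.1  45.7  81. ] [2.579 0.581 1.244] [-0.1 -0.1  0. ]
```

```bash
python3 - <<'E'
from h import *
p,d=eyes.get_image("scene"); a=cv2.resize(p[180:250,270:370],None,fx=6,fy=4)
p,d=eyes.get_image("top"); b=cv2.resize(p[190:290,260:360],(400,400)); cv2.imwrite("pics/c3.png",np.hstack([cv2.resize(a,(400,400)),b]))
E
```

```text
(no output)
```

View pics/c3.png

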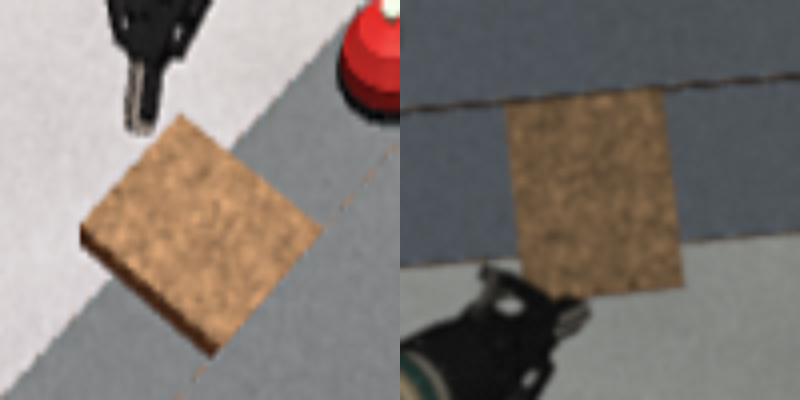

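```bash
python3 - <<'E'
from h import *
s=telemetry.read_state(); M0=R.from_euler('xyz',s["tool_rot"]).as_matrix()
P=[s["eef_pos"]-M0[:,2]*k for k in (0,19,40)]
P+=[s["eef_pos"]+M0[:,1]*12,s["eef_pos"]-M0[:,1]*12]
c,M,t=cam("top"); K=np.array([[c["fx"],0,c["cx"]],[0,c["fy"],c["cy"]],[0,0,1]])
u=cv2.projectPoints(np.array(P),cv2.Rodrigues(M.T)[0],-M.T@t,K,np.array(c["distortion"]))[0][:,0]
print(((u-[260,190])*4+[400,0]).round(0)); print(M0.round(2))
p,d=eyes.get_image("top"); A=cloud("top",np.ones((480,640),bool),d)
T=(A-s["eef_pos"])@M0; k=(np.abs(T)<[60,60,95]).all(1)&(A[:,2]>50)&(T[:,2]<8)
for r in T[k][::6].round(0): print(r,end=' ')
E
```

```text
[[613. 288.]
 [597. 296.]
 [579. 306.]
 [612. 273.]
 [613. 302.]]
[[ 0.27  0.9   0.36]
 [ 0.79  0.01 -0.61]
 [-0.55  0.45 -0.71]]
[21. 60.  1.] [ 31.  60. -16.] [ 9. 59. -0.] [ 56.  57. -32.] [ 39.  58. -25.] [ 23.  57. -12.] [ 6. 58. -4.] [ 51.  56. -38.] [ 38.  55. -26.] [ 23.  55. -16.] [ 9. 54. -5.] [-5. 53.  6.] [ 46.  52. -31.] [ 28.  53. -24.] [ 17.  51. -10.] [ 3. 50.  1.] [ 50.  51. -40.] [ 38.  49. -26.] [ 23.  49. -16.] [ 8. 47. -2.] [-8. 47.  7.] [ 46.  47. -35.] [ 32.  46. -24.] [ 17.  46. -15.] [ 4. 45. -3.] [ 52.  46. -47.] [ 40.  45. -34.] [ 28.  43. -21.] [14. 42. -9.] [-0. 41.  1.] [ 54.  42. -45.] [ 40.  41. -34.] [ 25.  41. -24.] [ 12.  40. -12.] [-4. 41. -4.] [ 51.  39. -44.] [ 36.  39. -35.] [ 23.  38. -23.] [  8.  38. -13.] [-4. 36.  1.] [ 52.  36. -43.] [ 37.  35. -33.] [ 25.  34. -20.] [  6.  36. -15.] [-7. 35. -3.] [ 48.  35. -47.] [ 33.  35. -39.] [ 18.  35. -28.] [  6.  33. -15.] [-7. 31. -3.] [ 47.  32. -49.] [ 37.  29. -34.] [ 20.  31. -27.] [  5.  30. -16.] [-9. 30. -6.] [-23.  29.   6.] [ 36.  30. -44.] [ 24.  28. -31.] [  4.  31. -27.] [-3. 26. -8.] [
[... 400 characters left out ...]
6.] [ 31.  13. -38.] [ 11.  16. -34.] [  0.  13. -19.] [-16.  14. -11.] [-32.  14.  -2.] [ 28.  13. -46.] [ 16.  11. -32.] [ -0.  12. -24.] [-15.  12. -15.] [-27.   9.  -1.] [ 30.   9. -44.] [ 16.   8. -33.] [  2.   7. -22.] [-16.   9. -16.] [-27.   6.  -1.] [  8.  14. -52.] [  6.   5. -27.] [ -6.   3. -14.] [  1.  15. -60.] [-12.  27. -93.] [ -5.  12. -58.] [-13.  23. -90.] [ -6.   6. -50.] [  2.  17. -94.] [ -8.  11. -71.] [-11.   3. -48.] [ -8.  10. -76.] [-12.   3. -54.] [-12.   8. -76.] [-11.  -2. -48.] [-12.   3. -71.] [-11.   6. -89.] [-10.  -5. -61.] [-11.  -0. -80.] [ -6.  -1. -88.] [ -3. -13. -58.] [ -5. -12. -69.] [-12.  -8. -82.] [ -9. -13. -88.] [ -8. -21. -92.] [-11. -29. -87.]
```

The projection shows the tip is already under the edge, so I'll lift.

Call:
move_arm --pt "0 0 0 0 0 0.005 0" --pt "0 0 0 0 0 0.005 0" --pt "0 0 0 0 0 0.005 0" --pt "0 0 0 0 0 0.005 0" --pt "0 0 0 0 0 0.005 0"

```text
clock: 7.5
eef_pos: [469.7, 45.8, 106.3]
tool_rot: [2.579, 0.581, 1.245]
force: [-0.6, 0.2, -0.1]
width: -0.2
gripper_force: 0.0
```

```bash
python3 tl.py; python3 rec.py
```

```text
n 1937 0.61 x [470. 540. 611.] y [  1.  58. 118.] z [ 95. 101. 107.]
[[461.0, 113.0], [470.0, -6.0], [620.0, 6.0], [610.0, 125.0]]
7.6 [-0.584  0.728 -0.276  2.242  1.224  1.017 -2.092] [469.9  45.9 106.5] [2.578 0.581 1.244] [-0.6  0.3 -0.1]
```

```bash
python3 - <<'E'
from h import *
s=telemetry.read_state(); M0=R.from_euler('xyz',s["tool_rot"]).as_matrix()
P=np.array([s["eef_pos"]-M0[:,2]*k for k in (0,19,40)])
for n,(x0,y0,f) in {"top":(260,190,4),"scene":(260,160,4)}.items():
    p,d=eyes.get_image(n)
    c,M,t=cam(n); K=np.array([[c["fx"],0,c["cx"]],[0,c["fy"],c["cy"]],[0,0,1]])
    u=cv2.projectPoints(P,cv2.Rodrigues(M.T)[0],-M.T@t,K,np.array(c["distortion"]))[0][:,0]
    a=cv2.resize(p[y0:y0+100,x0:x0+100],(400,400))
    for q in (u-[x0,y0])*f: cv2.circle(a,tuple(int(v) for v in q),3,(0,255,0),-1)
    if n=="top": A=a
cv2.imwrite("pics/c4.png",np.hstack([A,a]))
E
```

```text
(no output)
```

View pics/c4.png

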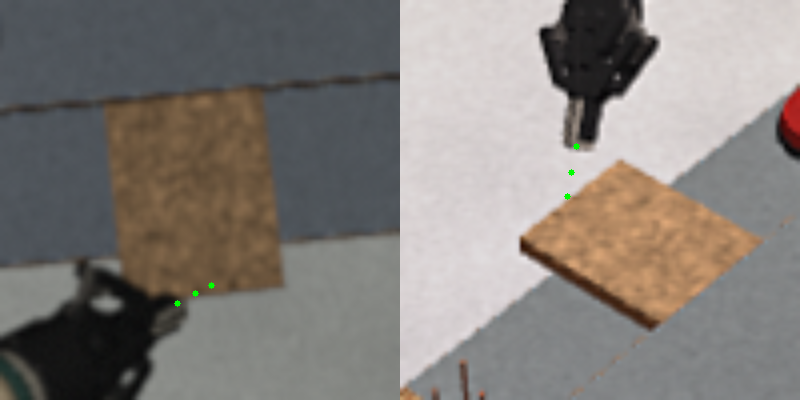

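The green dots (reported TCP and 19 and 40 mm behind it) show the visible fingertip about 40 mm behind the reported TCP, in both cameras. This also explains the earlier 18 N push on the near face. I'll plan with that offset.

```bash
cat > wp.py <<'E'
from ik import *
q=np.array(json.loads(open("st.jsonl").read().strip().split("\n")[-1])["qpos"])
M=rot(*np.radians([45,-60,39])); d=M[:,2]
def tip(t):
    th=np.radians(t); return np.array([617-16*np.sin(th)-150*np.cos(th)-6,49,85+150*np.sin(th)-19])
for name,X in [("pre",[425,52,134]),("low",[425,49,66])]+[(t,tip(t)) for t in (0,10,20,30,45,60,75,90)]+[("push",[660,49,190]),("slide",[625,49,118])]:
    X=np.array(X,float); q,e=ik(X+40*d,M,q,.1); print(name,X.round(),(X+40*d).round(0),round(e,1),q.round(2))
E
python3 wp.py
```

```text
pre [425.  52. 134.] [439.  28. 106.] 0.0 [-0.6   0.72 -0.28  2.33  1.25  0.99 -2.18]
low [425.  49.  66.] [439.  25.  38.] 0.0 [-0.61  0.89 -0.26  2.34  1.4   0.97 -2.39]
0 [461.  49.  66.] [475.  25.  38.] 0.0 [-0.56  0.88 -0.24  2.27  1.4   0.97 -2.29]
10 [461.  49.  92.] [475.  25.  64.] 0.0 [-0.56  0.82 -0.25  2.27  1.35  0.98 -2.22]
20 [465.  49. 117.] [479.  25.  89.] 0.0 [-0.54  0.76 -0.26  2.26  1.3   0.99 -2.14]
30 [473.  49. 141.] [487.  25. 113.] 0.0 [-0.53  0.71 -0.27  2.24  1.26  1.01 -2.05]
45 [494.  49. 172.] [508.  25. 144.] 0.0 [-0.49  0.66 -0.27  2.18  1.2   1.03 -1.92]
60 [522.  49. 196.] [536.  25. 168.] 0.0 [-0.45  0.63 -0.27  2.11  1.17  1.06 -1.79]
75 [557.  49. 211.] [571.  25. 183.] 0.0 [-0.42  0.63 -0.27  2.02  1.15  1.08 -1.69]
90 [595.  49. 216.] [609.  25. 188.] 0.0 [-0.39  0.65 -0.26  1.93  1.14  1.09 -1.6 ]
push [660.  49. 190.] [674.  25. 162.] 0.0 [-0.35  0.75 -0.24  1.78  1.17  1.08 -1.53]
slide [625.  49. 118.] [639.  25.  90.] 0.0 [-0.39  0.83 -0.22  1.9   1.27  1.02 -1.75]
```

Call:
move_arm --pt "0 0 0 -0.02 -0.01 0 0" --pt "0 0 0 -0.02 -0.01 0 0" --pt "0 0 0 0 0 -0.023 0" --pt "0 0 0 0 0 -0.023 0" --pt "0 0 0 0 0 -0.023 0"

```text
clock: 8.2
eef_pos: [429.7, 26.1, 35.8]
tool_rot: [2.579, 0.581, 1.245]
force: [0.7, -0.4, 0.5]
width: -0.1
gripper_force: 0.0
```

Call:
move_arm --pt "0 0 0 0.008 0 0 0" --pt "0 0 0 0.009 0 0 0" --pt "0 0 0 0.009 0 0 0" --pt "0 0 0 0.009 0 0 0" --pt "0 0 0 0.004 0 0 0"

```text
clock: 8.7
eef_pos: [470.3, 25.7, 37.7]
tool_rot: [2.577, 0.58, 1.242]
force: [-0.4, 0.3, 0.0]
width: 0.2
gripper_force: 0.0
```

```bash
python3 tl.py; python3 goto.py 475 25 38 45 -60 39
```

```text
no tile
8.8 rotvec [-0.1  0.1 -0.1] 0.2 shift [ 5.4 -0.7  0.6] q [-0.58  0.88 -0.23  2.28  1.4   0.96 -2.31] F [ 0.1 -0.1 -0.3]
```

Call:
move_arm --pt "0 0 0 0.004 0 0 0" --pt "0 0 0 0.004 0 0 0" --pt "0 0 0 0 0 0.005 0" --pt "0 0 0 0 0 0.005 0" --pt "0 0 0 0 0 0.005 0"

```text
clock: 9.3
eef_pos: [473.4, 26.6, 50.2]
tool_rot: [2.588, 0.582, 1.25]
force: [-8.2, 1.6, -2.0]
width: -0.1
gripper_force: 4.2
```

```bash
python3 tl.py; python3 goto.py 475 25 64 45 -60 39
```

```text
n 1904 0.56 x [471. 543. 612.] y [  2.  57. 118.] z [ 99. 107. 115.]
[[463.0, 115.0], [470.0, -4.0], [619.0, 5.0], [612.0, 124.0]]
9.4 rotvec [-0.1 -0.3 -0.2] 0.4 shift [ 1.6 -1.6 13.5] q [-0.57  0.85 -0.24  2.27  1.37  0.96 -2.25] F [-7.5  2.4 -1.9]
```

Call:
move_arm --pt "0 0 0 0 0 0.006 0" --pt "0 0 0 0 0 0.006 0" --pt "0 0 0 0.0 0 0.006 0" --pt "0 0 0 0.001 0 0.006 0" --pt "0 0 0 0.001 0 0.006 0"

```text
clock: 9.9
eef_pos: [476.0, 26.2, 80.7]
tool_rot: [2.586, 0.582, 1.249]
force: [-7.1, 1.7, -1.2]
width: 0.1
gripper_force: 3.2
```

```bash
python3 tl.py; python3 goto.py 479 25 89 45 -60 39
```

```text
n 1814 0.77 x [476. 543. 613.] y [  2.  56. 117.] z [100. 122. 144.]
[[496.0, 115.0], [508.0, -5.0], [591.0, 4.0], [578.0, 124.0]]
10.0 rotvec [-0.1 -0.2 -0.2] 0.3 shift [ 2.9 -1.2  7.9] q [-0.56  0.78 -0.24  2.26  1.31  0.97 -2.16] F [-7.9  1.6 -0.8]
```

Call:
move_arm --pt "0 0 0 0.001 0 0.007 0" --pt "0 0 0 0.002 0 0.007 0" --pt "0 0 0 0.002 0 0.006 0" --pt "0 0 0 0.002 0 0.006 0" --pt "0 0 0 0.003 0 0.006 0"

```text
clock: 10.5
eef_pos: [486.9, 25.8, 113.6]
tool_rot: [2.583, 0.583, 1.247]
force: [-6.3, 0.8, 0.1]
width: 0.2
gripper_force: 2.5
```

Call:
move_arm --pt "0 0 0 0.004 0 0.006 0" --pt "0 0 0 0.004 0 0.006 0" --pt "0 0 0 0.004 0 0.006 0" --pt "0 0 0 0.004 0 0.006 0" --pt "0 0 0 0.005 0 0.006 0"

```text
clock: 11.0
eef_pos: [510.2, 25.9, 144.3]
tool_rot: [2.579, 0.582, 1.245]
force: [-1.2, 0.0, -0.4]
width: -0.3
gripper_force: 0.8
```

```bash
python3 tl.py; python3 goto.py 508 25 144 45 -60 39
```

```text
n 1313 0.74 x [506. 559. 614.] y [  2.  54. 116.] z [ 98. 157. 204.]
[[546.0, 117.0], [550.0, 1.0], [572.0, 2.0], [567.0, 118.0]]
11.1 rotvec [-0.   0.2 -0.2] 0.2 shift [-2.9 -0.9 -0.7] q [-0.5   0.65 -0.25  2.18  1.2   1.02 -1.91] F [-2.   0.1  0.2]
```

Call:
move_arm --pt "0 0 0 0.006 0 0.006 0" --pt "0 0 0 0.006 0 0.005 0" --pt "0 0 0 0.006 0 0.005 0" --pt "0 0 0 0.006 0 0.005 0" --pt "0 0 0 0.006 0 0.005 0"

```text
clock: 11.6
eef_pos: [540.3, 25.7, 170.2]
tool_rot: [2.579, 0.582, 1.245]
force: [-0.1, -0.2, -0.4]
width: 0.2
gripper_force: 0.4
```

Call:
move_arm --pt "0 0 0 0.007 0 0.003 0" --pt "0 0 0 0.007 0 0.003 0" --pt "0 0 0 0.007 0 0.003 0" --pt "0 0 0 0.007 0 0.002 0" --pt "0 0 0 0.007 0 0.002 0"

```text
clock: 12.1
eef_pos: [575.3, 25.7, 182.9]
tool_rot: [2.579, 0.582, 1.245]
force: [-0.2, 0.0, -0.4]
width: 0.2
gripper_force: 0.2
```

```bash
python3 tl.py; python3 goto.py 571 25 183 45 -60 39
python3 - <<'E'
from h import *
p,d=eyes.get_image("scene"); cv2.imwrite("pics/c5.png",cv2.resize(p[130:270,240:400],None,fx=3,fy=3))
E
```

```text
n 223 0.79 x [571. 581. 613.] y [ 3. 40. 78.] z [101. 232. 238.]
[[568.0, 77.0], [573.0, -0.0], [589.0, 1.0], [585.0, 78.0]]
12.2 rotvec [-0.   0.1 -0.2] 0.2 shift [-4.7 -0.5 -0.1] q [-0.43  0.63 -0.24  2.01  1.15  1.06 -1.67] F [0.1 0.3 0.4]
```

View pics/c5.png

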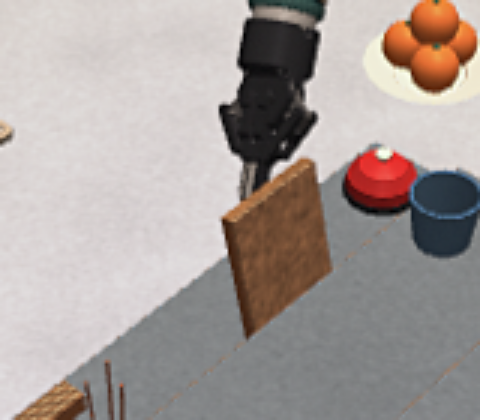

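The mat stands at about 78°, and its lower edge sits square against the riser. I'll push on gently past vertical.

Call:
move_arm --pt "0 0 0 0.007 0 0.001 0" --pt "0 0 0 0.007 0 0.001 0" --pt "0 0 0 0.007 0 0.001 0" --pt "0 0 0 0.006 0 0 0" --pt "0 0 0 0.006 0 0 0"

```text
clock: 12.75
eef_pos: [608.2, 25.7, 185.7]
tool_rot: [2.579, 0.582, 1.245]
force: [-0.5, -0.1, 0.5]
width: 0.0
gripper_force: 0.2
```

Call:
move_arm --pt "0 0 0 0.005 0 0 0" --pt "0 0 0 0.005 0 0 0" --pt "0 0 0 0.005 0 0 0" --pt "0 0 0 0.005 0 -0.001 0" --pt "0 0 0 0.005 0 -0.001 0"

```text
clock: 13.25
eef_pos: [633.1, 25.8, 183.6]
tool_rot: [2.579, 0.582, 1.245]
force: [0.0, -0.2, 0.6]
width: -0.2
gripper_force: 0.0
```

```bash
python3 tl.py; python3 goto.py 571 25 183 45 -60 39
```

```text
n 642 0.95 x [597. 624. 651.] y [-0. 32. 97.] z [ 89. 183. 236.]
[[618.0, 43.0], [619.0, 3.0], [625.0, 3.0], [625.0, 43.0]]
13.35 rotvec [ 0.   0.  -0.2] 0.2 shift [-62.2  -0.6  -0.6] q [-0.39  0.68 -0.23  1.88  1.14  1.08 -1.56] F [ 0.1 -0.1 -0.6]
```

Call:
move_arm --pt "0 0 0 0.005 0 0 0" --pt "0 0 0 0.005 0 0 0" --pt "0 0 0 0 0 0 0" --pt "0 0 0 0 0 0 0" --pt "0 0 0 0 0 0 0"

```text
clock: 13.85
eef_pos: [642.5, 25.8, 183.7]
tool_rot: [2.58, 0.582, 1.245]
force: [-0.7, -0.1, -0.0]
width: 0.3
gripper_force: 0.0
```

```bash
python3 tl.py; python3 goto.py 571 25 183 45 -60 39
```

```text
n 1313 0.73 x [573. 659. 719.] y [  5.  42. 114.] z [121. 127. 132.]
[[566.0, 116.0], [574.0, -2.0], [725.0, 8.0], [717.0, 127.0]]
13.95 rotvec [ 0.   0.  -0.2] 0.2 shift [-71.5  -0.9  -0.7] q [-0.38  0.68 -0.23  1.85  1.14  1.08 -1.54] F [0.5 0.1 0.3]
```

The mat turned over and lies flat (top z≈127), with its near edge about 47 mm out over the front. I'll back off, come down in front of the edge and push.

Call:
move_arm --pt "0 0 0 -0.03 0 0 0" --pt "0 0 0 -0.03 0.001 0 0" --pt "0 0 0 -0.03 0.001 0 0" --pt "0 0 0 -0.005 0 -0.03 0" --pt "0 0 0 0 0 -0.03 0"

```text
clock: 14.45
eef_pos: [547.4, 28.7, 124.0]
tool_rot: [2.578, 0.58, 1.246]
force: [0.2, 0.3, -0.7]
width: 0.0
gripper_force: 0.0
```

Call:
move_arm --pt "0 0 0 0 0 -0.03 0" --pt "0 0 0 0 0 0 0"

```text
clock: 14.65
eef_pos: [546.0, 27.4, 90.8]
tool_rot: [2.585, 0.586, 1.249]
force: [0.0, 0.5, -0.2]
width: 0.1
gripper_force: 0.0
```

```bash
python3 tl.py; python3 goto.py 554 28 92 45 -60 39
python3 - <<'E'
from h import *
p,d=eyes.get_image("scene"); a=cv2.resize(p[150:250,260:400],None,fx=3,fy=3);p,d=eyes.get_image("top"); b=cv2.resize(p[170:270,250:350],None,fx=3,fy=3)
cv2.imwrite("pics/c6.png",np.hstack([a,b]))
E
```

```text
n 1992 0.56 x [573. 643. 717.] y [  6.  63. 120.] z [121. 127. 132.]
[[567.0, 119.0], [574.0, -1.0], [724.0, 8.0], [717.0, 127.0]]
14.75 rotvec [ 0.1 -0.  -0.2] 0.2 shift [ 6.4  0.4 -2.1] q [-0.49  0.77 -0.22  2.11  1.28  0.99 -1.95] F [0.3 0.4 0.3]
```

View pics/c6.png

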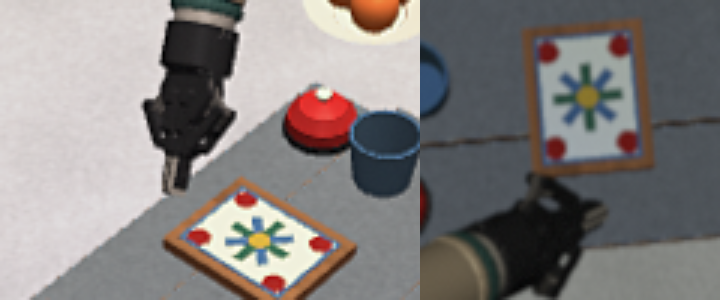

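The flower side is up, and the fingers are in front of the near edge with the knuckles well above the mat. Now I'll push.

Call:
move_arm --pt "0 0 0 0.01 0.001 0 0" --pt "0 0 0 0.01 0.001 0 0" --pt "0 0 0 0.008 0.001 0 0" --pt "0 0 0 0.008 0.001 0 0" --pt "0 0 0 0.008 0.001 0 0"

```text
clock: 15.35
eef_pos: [591.8, 32.2, 94.0]
tool_rot: [2.58, 0.583, 1.244]
force: [-3.1, -0.1, 1.3]
width: -0.4
gripper_force: 1.6
```

```bash
python3 tl.py; python3 goto.py 632 33 92 45 -60 39
```

```text
n 1895 0.79 x [590. 665. 733.] y [  5.  59. 121.] z [120. 127. 132.]
[[583.0, 120.0], [588.0, -0.0], [739.0, 6.0], [733.0, 126.0]]
15.45 rotvec [-0.   0.1 -0.2] 0.2 shift [39.   0.2 -1.8] q [-0.45  0.8  -0.21  2.    1.27  1.   -1.84] F [ 1.  -0.2  0.3]
```

Call:
move_arm --pt "0 0 0 0.007 0 0 0" --pt "0 0 0 0.007 0 0 0" --pt "0 0 0 0.007 0 0 0" --pt "0 0 0 0.007 0.001 0 0" --pt "0 0 0 0.005 0 0 0"

```text
clock: 15.95
eef_pos: [625.4, 34.0, 93.6]
tool_rot: [2.579, 0.581, 1.245]
force: [-2.5, 0.7, 0.2]
width: 0.0
gripper_force: 1.0
```

```bash
python3 tl.py; python3 goto.py 637 33 92 45 -60 39
```

```text
n 1863 0.59 x [624. 698. 767.] y [  5.  58. 120.] z [121. 127. 132.]
[[617.0, 122.0], [619.0, 2.0], [771.0, 4.0], [769.0, 124.0]]
16.05 rotvec [-0.   0.1 -0.2] 0.2 shift [11.2 -0.9 -1.7] q [-0.43  0.82 -0.2   1.92  1.25  1.01 -1.77] F [0.  0.3 0.3]
```

Call:
move_arm --pt "0 0 0 -0.008 -0.01 0 0" --pt "0 0 0 0 -0.015 0 0" --pt "0 0 0 0.008 0 0 0" --pt "0 0 0 0.006 0 0 0" --pt "0 0 0 0.006 0 0 0"

```text
clock: 16.55
eef_pos: [637.2, 8.4, 94.0]
tool_rot: [2.579, 0.582, 1.244]
force: [-3.3, -0.2, 2.3]
width: -0.4
gripper_force: 1.6
```

```bash
python3 tl.py; python3 goto.py 641 10 92 45 -60 39
```

```text
n 1798 0.97 x [638. 711. 778.] y [  8.  61. 123.] z [121. 127. 132.]
[[628.0, 124.0], [631.0, 4.0], [784.0, 8.0], [781.0, 127.0]]
16.65 rotvec [-0.   0.1 -0.2] 0.2 shift [ 3.1  1.  -1.8] q [-0.39  0.82 -0.19  1.92  1.29  0.98 -1.75] F [-0.  -0.2 -0.1]
```

The mat is entirely on the step, with about 10 mm or more to spare all round. I'll retreat.

Call:
move_arm --pt "0 0 0 -0.02 0 0 0" --pt "0 0 0 -0.03 0 0 0" --pt "0 0 0 -0.03 0 0.02 0" --pt "0 0 0 -0.03 0 0.03 0" --pt "0 0 0 -0.03 0 0.03 0"

```text
clock: 17.15
eef_pos: [495.9, 9.8, 174.0]
tool_rot: [2.581, 0.581, 1.248]
force: [0.8, 0.0, 0.0]
width: 0.0
gripper_force: 0.0
```

Call:
move_arm --pt "0 0 0 -0.02 0 0.02 0" --pt "0 0 0 0 0 0 0" --pt "0 0 0 0 0 0 0"

```text
clock: 17.45
eef_pos: [477.8, 10.1, 193.9]
tool_rot: [2.578, 0.579, 1.246]
force: [-0.5, -1.3, -0.1]
width: 0.1
gripper_force: 0.0
```

```bash
python3 tl.py; python3 - <<'E'
from h import *
p,d=eyes.get_image("top")
for k in ["teacup","incense_holder","bell","fan_on_base","fruit_plate","joss_box"]: print(k,pt("top",k))
cv2.imwrite("pics/f.png",p[100:320,120:560])
E
```

```text
n 2005 0.78 x [633. 704. 779.] y [  8.  66. 123.] z [120. 127. 132.]
[[629.0, 124.0], [632.0, 4.0], [785.0, 8.0], [782.0, 128.0]]
teacup [([664.0, 232.0, 112.0], 0.84)]
incense_holder [([683.0, -243.0, 109.0], 0.82), ([703.0, 66.0, 130.0], 0.69)]
bell [([543.0, 264.0, 83.0], 0.82), ([401.0, -524.0, 4.0], 0.21)]
fan_on_base [([582.0, -270.0, 85.0], 0.81)]
fruit_plate [([377.0, 549.0, -0.0], 0.84)]
joss_box [([401.0, -525.0, 5.0], 0.55)]
```

View pics/f.png

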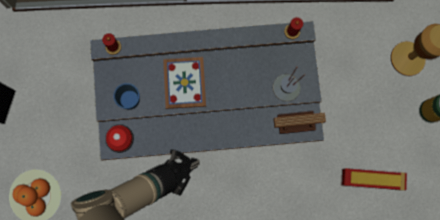

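The mat lies at about (185,83), flower up and inside the middle step. Everything else is in place and the gripper is clear of it all.

```bash
python3 -c "
from cell import ctrl
print(ctrl.finish_job())"
```

```text
the job is handed in; nothing more can be done
None
```

The tile mat is turned over and lies flat, flower side up and entirely on the middle step with about 10 mm to spare at its closest edge; nothing else moved beyond camera error, the gripper is clear, and the job was handed in at about 18 s.

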